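Slide a petri dish along the rail into the marked corner pocket

ROBOT

A 6-joint arm with a two-finger parallel gripper is mounted at the origin on a cart in front of the work surface, level with it; the furniture and walls round the work are solid. World frame = base frame: x ahead of the robot, y to its left, z up, the work surface at z = 0. Lengths are in m, angles in rad, forces in N, time in s.
With the tool pointing down it reaches from about 0.3 to 0.75 m from the base axis. Payload 8.5 kg.
Tool frame: the origin (TCP) lies between the finger pads; the fingertips stand 11 mm ahead of it and the grasp point (between the pads) lies 8 mm behind it; z points along the fingers, y is the line along which they close (so a half turn about z gives the same grasp; the last joint's range is limited). The gripper opens to 85 mm and grips with 20 to 120 N. Pads are 22 mm wide; open, the fingers measure 114 mm over their backs; the gripper's body (76 mm by 85 mm) begins 54 mm behind the grasp point. The pads swing forward as they close: fully open they stand 13 mm farther back than shut.
Start: joints at [0.896, 0.381, 1.297, -0, 1.464, -0.215], TCP at [0.244, 0.493, 0.242] pointing down, gripper open.
Joint ranges: [-3.11, 3.11], [-0.89, 2.33], [0.22, 2.48], [-1.42, 4.56], [0.17, 2.85], [-2.88, 2.88]. Speed limits (rad/s): [2.39, 2.39, 3.14, 3.14, 3.14, 3.14].

INTERFACE

Orientations are given as a rotation vector (axis times angle).
In Python, from workcell import arm, ungrasp, close_gripper, viewer, workorder gives the robot as it stands. Calls block until the motion is done:
- arm.move_pose(position, orientation): joint-space move of the TCP to a pose.
- arm.servo_line(position, ori=None, max_speed=0.15): straight line of the TCP; ori=None keeps the orientation; max_speed is the mean speed in m/s.
- arm.goto_joints(angles): joint-space move.
- ungrasp() and close_gripper(effort=None): open the fingers fully, or close them until they stop; effort is the grip in N (None keeps the last).
- arm.dwell(seconds).
- arm.inverse_kinematics(position, orientation): joint angles nearest the present ones, or None.
- arm.read_state(): the state.
- viewer.camera(name): name is "scene" or "top" or "wrist"; returns the picture (480x640x3 uint8, red, green, blue); there is no depth.
- viewer.camera_info(name): a dict with "fx", "fy", "cx", "cy" (pixels), "eye" and "rotation" of the camera in the world; the wrist camera has in their place "hand_eye" (4x4, takes a point from camera to tool coordinates, whose origin is the TCP and whose axes are the flange's). Camera axes: x right, y up, looking along -z (the intrinsics and any distortion apply to the point x, -y, -z); pixel columns grow to the right and rows downward; lengths in m; the calibration is good to about 2 mm. A picture is of the moment at which its call begins: read the wrist's pose just before it. camera_info takes no time and is no camera call.
A pose or a line that the arm cannot do raises arm.PlanningError and nothing moves.
- workorder.sign_off(): hands the job in; it is judged then, once.
The state is a dict: "time": time; "q": joint angles; "joint_vel": joint speeds; "joint_torque": joint torques, N m; "tcp_pos": TCP position; "tool_rot": TCP orientation; "force": force on the tool from outside, world axes, zero at the start; "ft_torque": the same for the moment, N m; "opening": finger opening in m; "finger_force": force on a finger pad.
Only numpy, scipy, OpenCV 4.12 (cv2) and the standard library are available. Lean on these libraries where they do the work, as an engineer would, in place of code of your own. Each camera call takes 0.05 s, during which the arm holds its last target. There are 200 camera calls.

TASK

With the fingertips only, push the petri dish that lies on the white locating plate up against the long steel rail, between the two pockets, then slide it along the rail, kept against it all the way, until it sits fully home in the corner pocket beside the green disc, touching both the rail and the end stop. Push gently, never lift or tip the dish, and leave the two rubber stoppers and the glass vial where they stand.

Things in the scene. Friction and masses are not known exactly. Their poses are not given: they have to be found in the camera images.
- plate: White locating plate, fixed, 160 x 360 mm, top face 8 mm above the bench. Origin on the bench; it spans x -90 to +70, y -180 to +180 mm. x points away from the robot (plate turned up to 0.2 rad), y to the left, z up. Along its far side runs a steel rail; at each end rail, end stop and lip form a pocket 66 mm wide, open toward the plate's middle, which the dish can enter only along the rail
- rail (a point): middle of the upper near edge of the steel rail. The rail is straight along the plate's y, from y = -152 to +152 mm, 12 mm high above the plate's top face, 14 mm thick; its near face (toward the robot) is at x = +55 mm in the plate's frame
- pocket_left (a point): centre of the dish's underside when fully home in the left pocket (touching rail and end stop): x = +24.5, y = +109.5 mm in the plate's frame, on its top face, on a grey spot. End stop: steel, 12 mm high, inner face at y = +140 mm, from the rail to x = -19 mm. Lip: steel, 12 mm high, parallel to the rail over x = -19 to -11 mm, from y = +140 inward to y = +108 mm
- pocket_right (a point): the same for the right pocket, its mirror image: x = +24.5, y = -109.5 mm in the plate's frame; end stop's inner face at y = -140 mm, lip from y = -140 inward to y = -108 mm
- green_tag: green disc, 22 mm across, 12 mm high, fixed on the plate just outside one end stop; it marks the pocket to use. Origin at its underside's centre, 56.5 mm farther out along the plate's y than the centre of the pocket beside it. It may be at the left or the right end
- red_tag: red disc of the same size at the other end; it marks the pocket not to use
- dish: closed round petri dish, 61 mm across, 15 mm high, about 20 g, lying loose on the plate's top face between the pockets, its rim 15 to 50 mm short of the rail. Origin at the centre of its underside, z up. It slides easily on the plate; along the rail push it mainly from behind: pressed toward the rail at 30 degrees or more off the rail it tends to stick
- stopper_red: dark red rubber stopper, 27 mm across, 24 mm high, standing loose on the bench on the robot's side of the plate; origin at its underside's centre. To be left alone
- stopper_black: black rubber stopper, 27 mm across, 24 mm high, standing loose on the bench on the robot's side of the plate; origin at its underside's centre. To be left alone
- glass_vial: small glass vial, 23 mm across, 62 mm high, standing loose on the bench beyond the rail; origin at its underside's centre. To be left alone
Not all that is in view belongs to the job. What is shaped like the dish but orange is not meant.

How it is judged:
By the outcome, as a careful person would: the job done as asked, in the order asked, and still so for the second after the job is handed in, with the robot touching nothing.
It also fails if it takes over 40 s, if anything falls off the work surface, if the arm or the gripper's body presses on something with over 40 N, if the wrist force passes 120 N, or if a joint passes its speed limit or range.

## Working session

There is one attempt and no reset: what is moved stays moved. The work goes in short steps, each a Python script; the robot and the scene stay as the last script left them, time stands still between calls to the robot, and variables do not carry over. Pictures are saved under pics/ and viewed, at most 10 in all, crops included, and the job is handed in when it is done.

```bash
mkdir -p pics; python3 - <<'E'
from workcell import arm, viewer
import cv2,numpy as np
for n in("top","scene"):
    im=viewer.camera(n); cv2.imwrite(f"pics/{n}0.png",im[:,:,::-1]); print(n,viewer.camera_info(n))
print(viewer.camera_info("wrist")); s=arm.read_state(); print(s["time"],s["tool_rot"],s["opening"])
E
```

```text
top {'fx': 538.5752697975696, 'fy': 538.5752697975696, 'cx': 319.61180634998914, 'cy': 235.73579353895104, 'eye': array([0.42824314, 0.02591376, 1.00953351]), 'rotation': array([ 0.1104449 , -0.10902975, -1.54672202])}
scene {'fx': 554.4552017132584, 'fy': 554.4552017132584, 'cx': 324.1818474363933, 'cy': 234.88276801942015, 'eye': array([ 0.17593331, -0.39676897,  0.70804393]), 'rotation': array([ 0.6874656 , -0.25680301, -0.65616372])}
{'fx': 430.8645474058026, 'fy': 430.8645474058026, 'cx': 313.9894756483657, 'cy': 238.08550648816407, 'hand_eye': array([[-0.00113323,  0.95845713,  0.28523436,  0.07237273],
       [ 0.99999831,  0.00149821, -0.00106138,  0.00124277],
       [-0.00144463,  0.28523268, -0.95845721, -0.13128318],
       [ 0.        ,  0.        ,  0.        ,  1.        ]])}
0.1 [-7.15848273e-01 -3.05841746e+00  1.77810039e-03] 0.08556272587806045
```

View pics/top0.png

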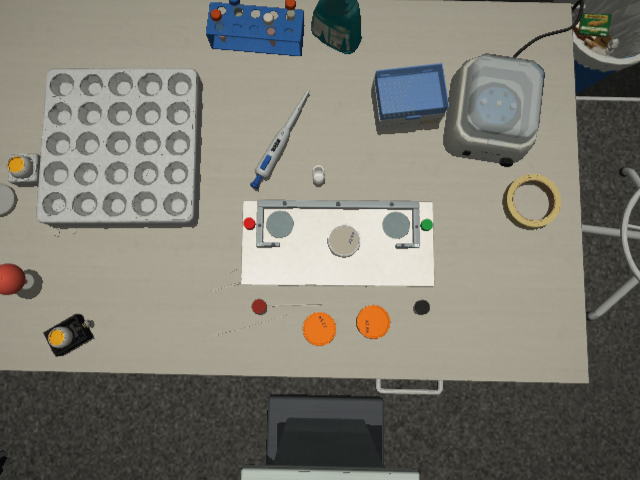

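View pics/scene0.png

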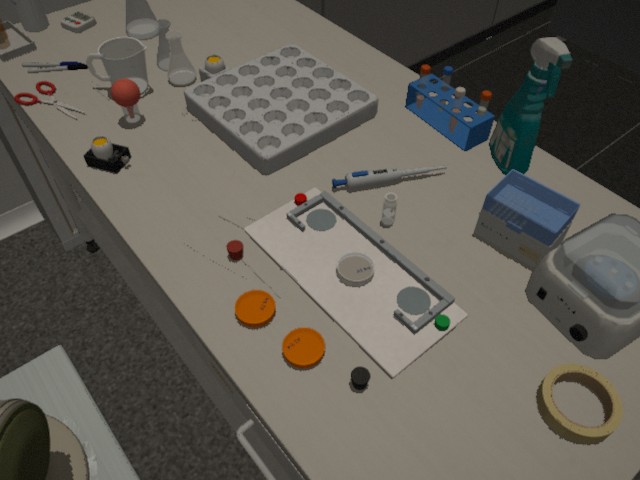

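The top view shows the plate at about (338,243), with the rail on its far side. The green tag is at (426,225), on the right (-y) end, and the red tag at (249,223). There are three dish-shaped candidates: beige at (343,240) on the plate, and orange at (319,329) and (373,322) on the bench. The beige one is the right one, because it lies on the plate and isn't orange. The stoppers are at (259,307) and (421,307), and the vial at (318,176).

```bash
cat > h.py <<'E'
import numpy as np, cv2
from scipy.spatial.transform import Rotation as R
from workcell import arm, viewer
def ray(name,uv,z,pose=None):
    c=viewer.camera_info(name); u,v=uv
    d=np.array([(u-c["cx"])/c["fx"],-(v-c["cy"])/c["fy"],-1.])
    if name=="wrist":
        T=c["hand_eye"]; r=R.from_rotvec(pose[1]); e=r.apply(T[:3,3])+pose[0]; d=r.apply(T[:3,:3]@d)
    else:
        e=c["eye"]; d=R.from_rotvec(c["rotation"]).apply(d)
    return e+d*(z-e[2])/d[2]
def blob(m,lo=40,roi=None):
    if roi: k=np.zeros_like(m); x0,y0,x1,y1=roi; k[y0:y1,x0:x1]=1; m=m*k
    n,_,s,c=cv2.connectedComponentsWithStats(m.astype(np.uint8))
    return [(c[i].round(1),s[i,4],s[i,2:4]) for i in range(1,n) if s[i,4]>=lo]
def masks(im):
    hsv=cv2.cvtColor(im,cv2.COLOR_RGB2HSV).astype(int); H,S,V=hsv[...,0],hsv[...,1],hsv[...,2]
    return dict(green=(H>50)&(H<80)&(S>150)&(V>60),red=((H<5)|(H>172))&(S>190)&(V>60),
      dish=(H>8)&(H<30)&(S>15)&(S<80)&(V>110))
E
python3 - <<'E'
from h import *
im=cv2.imread("pics/top0.png")[:,:,::-1].copy(); hsv=cv2.cvtColor(im,cv2.COLOR_RGB2HSV)
for p in[(335,232),(340,248),(300,260),(396,225),(426,225),(249,223),(300,300)]: print(p,hsv[p[1],p[0]])
m=masks(im)
for k in m: print(k,blob(m[k],30,(240,200,436,288)))
cr=cv2.resize(im[190:340,230:440],None,fx=3.5,fy=3.5,interpolation=cv2.INTER_CUBIC); cv2.imwrite("pics/crop.png",cr[:,:,::-1])
E
```

```text
(335, 232) [ 21  40 172]
(340, 248) [ 21  42 172]
(300, 260) [ 22  17 230]
(396, 225) [ 83  24 136]
(426, 225) [ 67 190 145]
(249, 223) [  1 219 203]
(300, 300) [ 24  32 169]
green [(array([426.4, 224.6]), np.int32(92), array([12, 11], dtype=int32))]
red [(array([249.1, 223.3]), np.int32(92), array([11, 11], dtype=int32))]
dish [(array([343. , 244.1]), np.int32(8022), array([196,  88], dtype=int32)), (array([310.5, 262.7]), np.int32(30), array([13,  7], dtype=int32))]
```

View pics/crop.png

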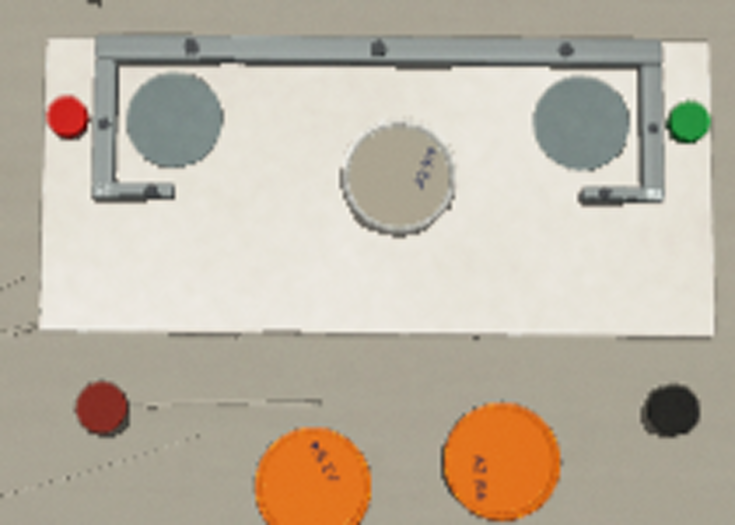

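The crop confirms it: the beige dish is at the middle of the plate, clear of the rail, and the green tag is beside the right pocket. Next I'll work out the plate frame from the two tags, then get a closer look with the wrist camera on the way in.

```bash
cat >> h.py <<'E'
def dishpx(im,roi):
    x0,y0,x1,y1=roi; sat=cv2.GaussianBlur(cv2.cvtColor(im,cv2.COLOR_RGB2HSV)[...,1],(3,3),0)
    return blob((sat>28),200,roi)
def frame(pg,pr):  # green at right (y=-166)
    ey=(pr-pg)[:2]; L=np.hypot(*ey); ey=ey/L; ex=np.array([ey[1],-ey[0]]); mid=(pg+pr)[:2]/2
    return mid-0.0245*ex,ex,ey,L
def down(yaw): # tool x along -(cos yaw, sin yaw), pointing down
    return (R.from_euler("z",yaw)*R.from_rotvec([0,-np.pi,0])).as_rotvec()
E
python3 - <<'E'
from h import *; import workcell
im=cv2.imread("pics/top0.png")[:,:,::-1].copy()
pg=ray("top",(426.4,224.6),.02); pr=ray("top",(249.1,223.3),.02)
o,ex,ey,L=frame(pg,pr); print("o",o,ex,"L",L)
b=dishpx(im,(305,216,382,270)); print(b)
d=ray("top",max(b,key=lambda t:t[1])[0],.023)[:2]; print("dish",d,"plate",(d-o)@ex,(d-o)@ey)
yaw=np.arctan2(ex[1],ex[0]); print("yaw",yaw)
# hover: TCP near side of dish
workcell.close_gripper(20)
p=o-0.09*ex+((d-o)@ey)*ey
arm.move_pose([*p,0.26],down(yaw))
s=arm.read_state(); w=viewer.camera("wrist"); cv2.imwrite("pics/w1.png",w[:,:,::-1])
np.save("w1.npy",np.array([s["tcp_pos"],s["tool_rot"]])); print(s["time"],s["tcp_pos"],s["opening"],s["force"],s["q"])
m=masks(w)
for k in("green","red"): print(k,[(c,n,ray("wrist",c,.02,(s["tcp_pos"],s["tool_rot"]))) for c,n,_ in blob(m[k],100)])
E
```

```text
o [ 0.56619261 -0.00530957] [0.9999028 0.0139423] L 0.33001132701231845
[(array([343. , 240.3]), np.int32(575), array([28, 28], dtype=int32))]
dish [ 0.55980515 -0.01509194] plate -0.006523225046376707 -0.009692355382038397
yaw 0.013942751631365463
2.8833 [ 0.47635927 -0.01571635  0.26002279] 0.00033777496097163326 [-1.3382654  -0.13637372  0.12025493] [-2.82148203e-01  2.37780565e-01  1.45692017e+00  1.34175379e-04
  1.44686533e+00 -1.86751818e+00]
green [(array([149.9, 315.6]), np.int32(321), array([ 0.59413736, -0.16856605,  0.02      ]))]
red [(array([495.4, 314.9]), np.int32(375), array([0.58922486, 0.15966205, 0.02      ]))]
```

View pics/w1.png

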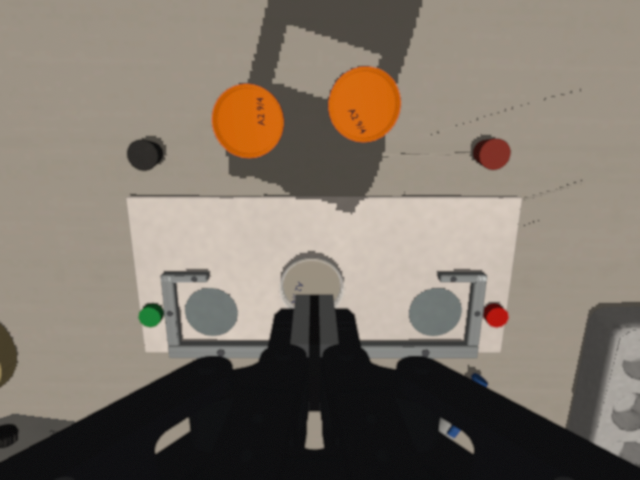

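The wrist view has the green tag at (150,316), the red at (495,315) and the dish at about (312,280), partly hidden by the fingertips. The two cameras agree on the plate frame to about 1 mm. I'll now push the dish to the rail.

```bash
cat >> h.py <<'E'
YAW=0.0145; EX=np.array([np.cos(YAW),np.sin(YAW)]); EY=np.array([-EX[1],EX[0]]); O=np.array([.5912,-.0047])-.0245*EX
def W(x,y,z): return [*(O+x*EX+y*EY),z]
def P(p): d=np.asarray(p)[:2]-O; return np.round([d@EX*1e3,d@EY*1e3],1)
def F(s): f=s["force"][:2]; return np.array([f@EX,f@EY])
def topdish(tag,roi=(290,205,430,290)):
    im=viewer.camera("top"); cv2.imwrite(f"pics/{tag}.png",im[:,:,::-1])
    return [(c,n,wh,P(ray("top",c,.023))) for c,n,wh in dishpx(im,roi)]
E
python3 - <<'E'
from h import *
y=-.0097
arm.move_pose(W(-.073,y,.06),down(YAW)); arm.servo_line(W(-.073,y,.023),max_speed=.08); arm.dwell(.2)
s=arm.read_state(); f0=F(s); print(s["time"],P(s["tcp_pos"]),s["tcp_pos"][2],s["force"])
arm.servo_line(W(-.055,y,.023),max_speed=.06); print(F(arm.read_state())-f0)
arm.servo_line(W(-.021,y,.023),max_speed=.04)
x=-.021
while x<-.009:
    x+=.001; arm.servo_line(W(x,y,.023),max_speed=.02); s=arm.read_state(); f=F(s)-f0
    print(round(x*1e3),P(s["tcp_pos"]),f.round(2))
    if f[0]<-1.0: break
print(s["time"],topdish("t1"))
E
```

```text
4.5667 [-72.7  -9.8] 0.023463526756372137 [ 0.10571116  0.17615834 -0.39232161]
[-0.1349481  -1.04263693]
-20 [-20.   -9.7] [-0.37  0.42]
-19 [-18.9  -9.7] [ 0.06 -0.33]
-18 [-17.9  -9.7] [-0.41 -0.42]
-17 [-16.9  -9.7] [ 0.17 -0.25]
-16 [-15.9  -9.7] [-0.07 -0.65]
-15 [-15.   -9.7] [0.97 0.47]
-14 [-14.6  -9.6] [-4.56 -1.23]
7.7667 [(array([346. , 247.3]), np.int32(8771), array([140,  85], dtype=int32), array([-20. , -15.5]))]
```

```bash
python3 - <<'E'
from h import *
y=-.0097; t=np.radians(10)
arm.servo_line(W(-.026,y,.023),max_speed=.05); arm.servo_line(W(-.03,y,.06),max_speed=.15)
for a in(-np.pi/2,):
    o=down(YAW+a+t); print(arm.inverse_kinematics(W(.0177,.055,.08),o))
arm.move_pose(W(.0177,.055,.08),o); s=arm.read_state(); print(s["time"],P(s["tcp_pos"]),s["q"])
p=(s["tcp_pos"],s["tool_rot"]); w=viewer.camera("wrist"); sc=viewer.camera("scene"); print(topdish("t2"))
cv2.imwrite("pics/w2.png",w[:,:,::-1]); cv2.imwrite("pics/s2.png",cv2.resize(sc[190:370,240:480],None,fx=3,fy=3)[:,:,::-1])
b=dishpx(sc,(290,210,440,340)); print([(c,n,wh,P(ray("scene",c,.023))) for c,n,wh in b])
E
```

```text
[-0.11616635  0.60128131  1.42382798  0.          1.11648337 -0.30519927]
9.975 [17.5 54.9] [-1.16379586e-01  6.01999327e-01  1.42435075e+00 -4.60734651e-05
  1.11617661e+00 -3.06132136e-01]
[(array([322.1, 247.4]), np.int32(5067), array([140,  85], dtype=int32), array([-20.5,  28.6]))]
[(array([410.5, 235.6]), np.int32(3215), array([90, 75], dtype=int32), array([105.6, -24.7])), (array([325.4, 279.2]), np.int32(5771), array([ 96, 116], dtype=int32), array([-59.5,  -2.6]))]
```

View pics/s2.png

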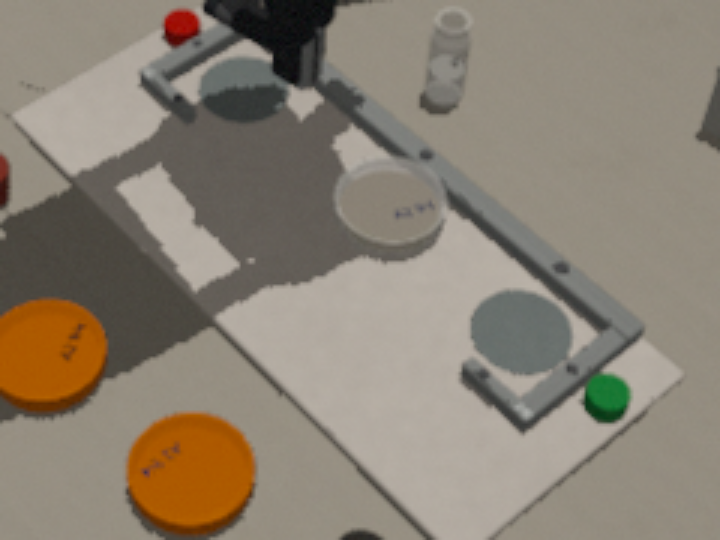

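View pics/w2.png

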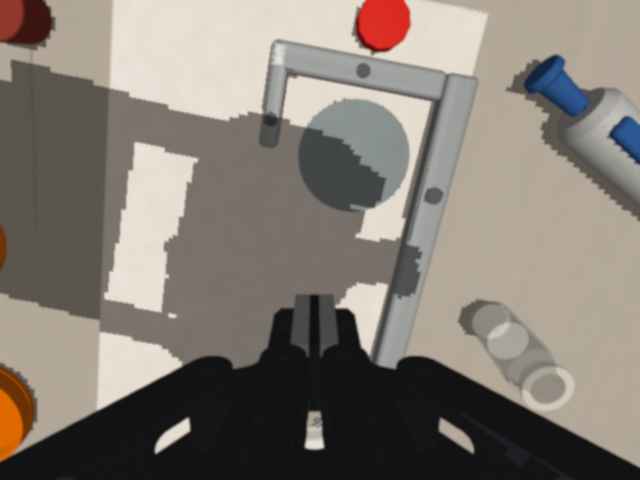

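The scene crop shows the dish at (390,200) touching the rail, with both pockets empty and the vial clear beyond the rail. The wrist image shows clear space where the finger has to come down. I'll check the vial clearance in numbers, then slide the dish along.

```bash
python3 - <<'E'
from h import *
print("dish",P(ray("scene",(370.3,256.7),.023)))
# vial: scene base ~ crop(443,100) -> px
print("vial",P(ray("scene",(240+443/3,190+98/3),.003)), P(ray("top",(319,183),.003)))
t=np.radians(10); z=.023; x=.0177
arm.servo_line(W(x,.055,z),max_speed=.08); arm.dwell(.2); s=arm.read_state(); f0=F(s); print(s["time"],P(s["tcp_pos"]),s["tcp_pos"][2],f0)
arm.servo_line(W(x,.036,z),max_speed=.06)
y=.036
while y>-.030:
    y-=.011; arm.servo_line(W(x,y,z),max_speed=.04); s=arm.read_state(); f=F(s)-f0; print(round(y*1e3),P(s["tcp_pos"]),f.round(2))
    if np.hypot(*f)>6: break
sc=viewer.camera("scene"); cv2.imwrite("pics/s3.png",cv2.resize(sc[190:370,240:480],None,fx=3,fy=3)[:,:,::-1]); print(s["time"])
E
```

```text
dish [ 24.  -14.6]
vial [111.5  31.9] [105.9  35.2]
11.1917 [17.9 55. ] 0.02349188363797103 [-0.45600699 -0.03732814]
25 [17.7 24.8] [ 0.66 -0.36]
14 [17.7 13.7] [ 0.74 -0.36]
3 [17.7  2.7] [0.72 0.31]
-8 [17.7 -8.3] [0.67 0.43]
-19 [ 17.7 -19.3] [ 0.83 -0.54]
-30 [ 17.7 -30.3] [0.28 0.08]
14.2083
```

View pics/s3.png

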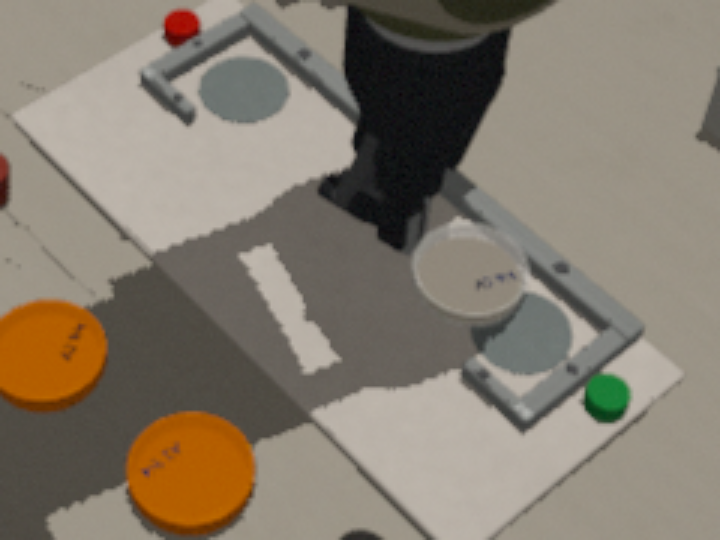

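The dish, at crop (469,265), is still against the rail and heading into the right pocket, with the finger behind it at (410,240). I'll finish the slide and creep up to the end stop.

```bash
python3 - <<'E'
from h import *
print("dish",P(ray("scene",(396.3,278),.023)))
z=.023; x=.0177
s=arm.read_state(); f0=F(s)
arm.servo_line(W(x,-.066,z),max_speed=.04); y=-.066; s=arm.read_state(); print(F(s)-f0)
while y>-.079:
    y-=.001; arm.servo_line(W(x,y,z),max_speed=.02); s=arm.read_state(); f=F(s)-f0; print(round(y*1e3),P(s["tcp_pos"]),f.round(2))
    if f[1]>2.5: break
arm.servo_line(W(x-.002,y+.012,z),max_speed=.04); arm.servo_line(W(x,y+.03,.12),max_speed=.15)
arm.move_pose(W(-.05,.12,.2),s["tool_rot"]); s=arm.read_state(); print(s["time"],F(s))
sc=viewer.camera("scene"); cv2.imwrite("pics/s4.png",cv2.resize(sc[190:390,240:480],None,fx=3,fy=3)[:,:,::-1])
tp=viewer.camera("top"); cv2.imwrite("pics/t4.png",cv2.resize(tp[190:340,230:440],None,fx=3.5,fy=3.5,interpolation=cv2.INTER_CUBIC)[:,:,::-1])
b=dishpx(tp,(374,208,415,243)); print([(c,n,wh,P(ray("top",c,.023))) for c,n,wh in b])
E
```

```text
dish [ 25.7 -71. ]
[-0.34517687 -0.38749498]
-67 [ 17.7 -66.9] [ 0.04 -0.53]
-68 [ 17.7 -68. ] [-0.43 -0.82]
-69 [ 17.7 -69.1] [ 0.18 -0.54]
-70 [ 17.6 -69.9] [-0.88  0.24]
-71 [ 17.5 -70.1] [-0.56  5.77]
18.6083 [ 0.45320571 -0.42059201]
[(array([395.5, 224.5]), np.int32(536), array([27, 27], dtype=int32), array([  23.2, -107.3]))]
```

View pics/s4.png

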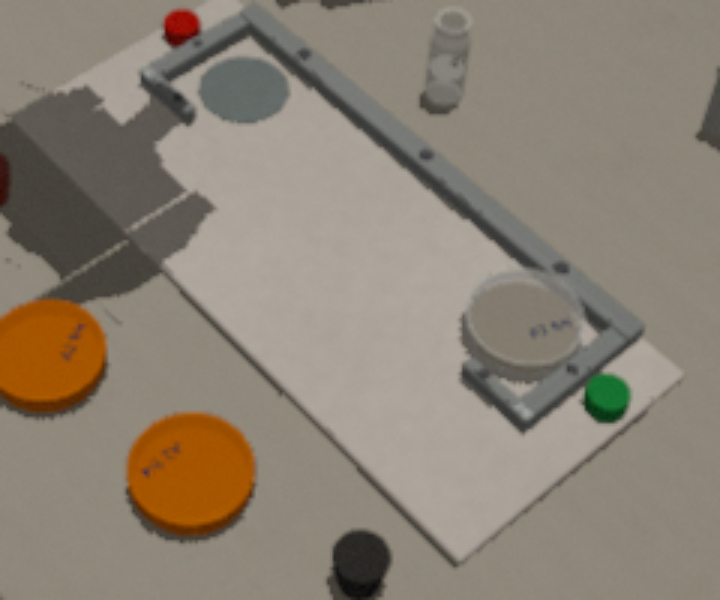

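View pics/t4.png

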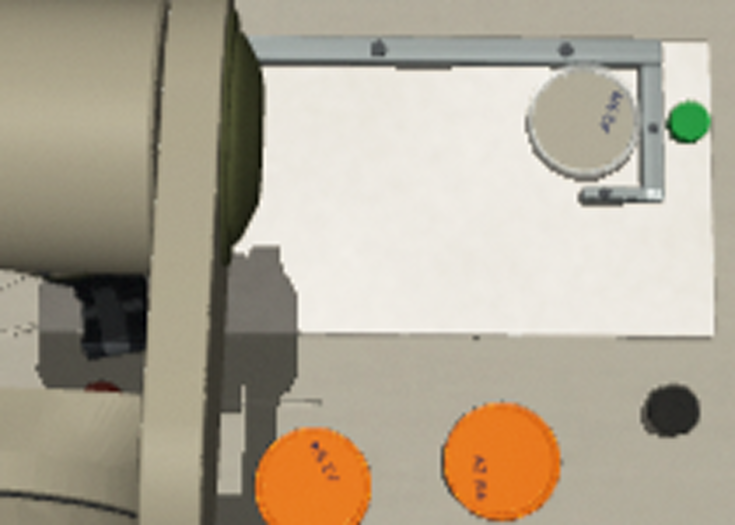

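The dish is at scene crop (523,322) and top crop (583,122), in the green pocket and meeting both the rail and the end stop. The creep ended on a firm stop at 5.8 N, within 1 mm of where the fingertip was expected. The vial and black stopper haven't moved, and the red one shows at (100,385) under the arm. The arm is clear, so I'm handing in.

```bash
python3 -c "
from workcell import workorder; print(workorder.sign_off())"
```

```text
the job is handed in; nothing more can be done
None
```

The job is handed in: the dish sits in the right-hand pocket beside the green disc, against both the rail and the end stop, after about 19 s with the stoppers and vial left alone; the hand-in gave no verdict.

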